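# Stow the small hand screw under the tray's divider flap

## Robot

A 6-joint arm with a two-finger parallel gripper is mounted at the origin on the work surface. World frame = base frame: x ahead of the robot, y to its left, z up, the work surface at z = 0. Lengths are in m, angles in rad, forces in N, time in s.
With the tool pointing down it reaches from about 0.3 to 0.825 m from the base axis. Payload 5.4 kg.
Tool frame: the origin (TCP) lies at the very end of the fingers, on their centre line; the grasp point (between the pads) lies 19 mm behind it; z points along the fingers, x is the direction in which the jaws open and shut, and the axes are right-handed (so a half turn about z gives the same grasp; the last joint's range is limited). The gripper opens to 92 mm and grips with 3 to 60 N. Pads are 20 mm wide; open, the fingers measure 128 mm over their backs; the gripper's body (75 mm by 189 mm) begins 69 mm behind the grasp point.
Start: joints at [0.959, 0.158, 1.597, -0, 1.386, -0.21], TCP at [0.225, 0.529, 0.215] pointing down, gripper open.
Joint ranges: [-2.91, 2.91], [-0.94, 2.29], [0.18, 2.7], [-1.29, 4.43], [0.17, 2.64], [-3, 3]. Speed limits (rad/s): [2.57, 2.57, 3.14, 3.14, 3.14, 3.14].

## Interface

Orientations are given as a rotation vector (axis times angle).
In Python, from workcell import bot gives the robot as it stands. Calls block until the motion is done:
- bot.goto(position, orientation): joint-space move of the TCP to a pose.
- bot.line_to(position, rot=None, max_speed=0.15): straight line of the TCP; rot=None keeps the orientation; max_speed is the mean speed in m/s.
- bot.set_joints(angles): joint-space move.
- bot.set_gripper(opening, newtons=None): opening from 0.0 (shut) to 1.0 (fully open); newtons is the grip in N (None keeps the last); returns when the fingers have stopped.
- bot.hold(seconds).
- bot.inverse_kinematics(position, orientation): joint angles nearest the present ones, or None.
- bot.read_camera(name): name is "scene" or "top" or "wrist"; returns a dict with "pixels" (384x512x3 uint8, blue, green, red), "fx", "fy", "cx", "cy" (pixels), "R" (3x3) and "t" (3): a world point X has camera coordinates R X + t. Camera axes: x right, y down, z forward; pixel columns grow to the right and rows downward; lengths in m; the calibration is good to about 2 mm. A picture is of the moment at which its call begins. There is no depth.
A pose or a line that the arm cannot do raises bot.MotionError and nothing moves.
- bot.job_done(): hands the job in, once; it reports no verdict.
Readings, each from a call of its own:
- bot.current_clock(): time.
- bot.current_joints(): joint angles.
- bot.current_joint_vel(): joint speeds.
- bot.current_effort(): joint torques, N m.
- bot.current_ee_pos(): TCP position.
- bot.current_tool_rot(): TCP orientation.
- bot.current_contact_force(): force on the tool from outside, world axes, zero at the start.
- bot.current_ft_torque(): the same for the moment, N m.
- bot.current_opening(): opening from 0.0 (shut) to 1.0 (fully open).
Only numpy, scipy, OpenCV 4.12 (cv2) and the standard library are available. Lean on these libraries where they do the work, as an engineer would, in place of code of your own. Each camera call takes 0.05 s, during which the arm holds its last target.

## Task

Lift the hinged flap of the green parts tray, lay the smaller of the two wooden hand screws flat on the floor of the empty wide bay of the lower tier, setting it down rather than dropping it, and then fold the flap fully down again over it. Leave the spring clip in the narrow bay and everything else on the bench where it is.

Things in the scene. Friction and masses are not known exactly. Their poses are not given: they have to be found in the camera images.
- tray: green plastic two-tier tray, 178 (x) x 216 (y) x 60 mm high, fixed to the bench; origin under its centre; x points from the near, free edge of the flap to its hinge, z up. Walls 5 mm, floor 4 mm. The side and back walls end 10 mm above the flap's top; the front wall is 54 mm high. The flap covers a lower tier of two bays; the narrow one, 168 x 75 mm, on the +y side, holds the spring clip
- tray_bay (a point): centre of the floor of the wide empty bay, 168 (x) x 126 (y) mm, on the tray's -y side; 4 mm above the bench, 40 mm to -y of the tray's middle; same axes as the tray. A 5 mm wall, 40 mm above the bench, parts it from the narrow bay. From the floor to the underside of the shut flap is 40 mm
- flap (a joint): angle of the plywood flap in rad: 0 = shut, level over both bays; grows as its near edge is lifted; 1.57 = upright; 2.1 = end stop, leaning back away from the bays. Starts shut or up to 0.2 ajar. The hinge is stiff: the flap stays where it is left; moving it takes 1 to 4 N at the bar. It is 6 mm thick, 200 mm wide and reaches 160 mm from the hinge line
- flap_hinge (a point): middle of the hinge line, which runs along the tray's y axis at the tray's far (+x) edge, 80 mm from the tray's middle and 47 mm above the bench (mid-thickness of the flap)
- flap_bar (a point): middle of the steel pull bar on the flap, moving with it: round, 12 mm thick, 112 mm long along the tray's y, on two 10 mm posts 100 mm apart (90 mm free between), 34 mm free between bar and flap. 152 mm from the hinge line along the flap and 43 mm above its mid-plane (90 mm above the bench when shut). It can turn between gripping fingers; once the flap is upright the bar is on its far side
- hs_small_center (a point): the smaller wooden hand screw, lying flat: two jaws side by side, together 130 mm long (x) x 40 mm wide (y) x 26 mm high, and two turned handles standing out sideways, 108 mm over both (54 mm each side of the middle). The point is the middle of the jaws, half-way up (13 mm above the underside); x along the jaws to their tapered noses, z up. 0.2 to 0.45 kg
- hs_small_grip (a point): place to grip the small hand screw across its 40 mm: 21 mm behind its middle, 13 mm up, near the centre of mass, between the handles (20 mm thick): the front one stands out to +y at 8 mm ahead of the middle, the rear one to -y at 50 mm behind it; opposite each handle a 4 mm spindle stub. Same axes
- hs_small: the small hand screw's body; origin in the middle of its underside
- hs_long_center (a point): the larger hand screw, same shape, 175 mm long, 142 mm over its handles, 34 mm high; the middle of its jaws; stays where it lies
- clip_center (a point): steel spring clip, 125 mm long, 20 mm high, lying in the narrow bay of the tray; its middle, half-way up; stays
- brush_tray: grey brush tray with a brush, 100 x 240 x 22 mm, fixed to the bench; origin under its centre
- glue: white bottle 60 mm thick, 170 mm high; origin under it; stays
- mallet: wooden mallet, 250 mm long, 65 mm high; origin under it; stays
- offcut: dark wooden offcut 50 x 120 x 22 mm; origin under it; stays
- sanding_block: cork block 60 x 110 x 35 mm; origin under it; stays
- dowel: wooden dowel 28 mm thick, 180 mm long, lying; stays
Things that resemble listed ones, but are neither listed nor needed, are in the scene too. Leave any white look-alike of the hs_small alone.

How it is judged:
On the way, in this order (a step that is already met when the one before it is completed fails the run):
1. the flap is lifted well open (past 1.2 rad) (value of joint flap above 1.2 rad), for 0.1 s.
2. the small hand screw lies flat on the floor of the wide bay, with the flap still open (z of hs_small_center in the frame of tray between 0.01 and 0.024 m and y of hs_small_center in the frame of tray between -0.06 and -0.02 m and x of hs_small_center in the frame of tray between -0.03 and 0.03 m and angle between hs_small_center's own z axis and vertical below 0.12 rad and value of joint flap above 0.7 rad and contact force between the fingers and hs_small below 0.1 N), for 0.2 s.
At the end, for the whole second after the job is handed in: flap shut (below 0.06 rad) and still; small hand screw at rest under it, flat on the floor of the wide bay (tilt under 0.12 rad, its middle 10 to 24 mm above the tray underside, within 30 mm of the bay middle along and 20 mm across); the other loose things within 30 mm of where they were (z of hs_small_center in the frame of tray between 0.01 and 0.024 m and y of hs_small_center in the frame of tray between -0.06 and -0.02 m and x of hs_small_center in the frame of tray between -0.03 and 0.03 m and angle between hs_small_center's own z axis and vertical below 0.12 rad and value of joint flap below 0.06 rad and linear speed of hs_small below 0.02 m/s and velocity of joint flap below 0.05 rad/s); the robot touches nothing.
It fails at once if the long hand screw, the spring clip or another loose bystander is moved more than 30 mm (distance of any of hs_long_center, clip_center, glue, mallet, offcut, sanding_block, dowel from where it was at the start of the episode above 0.03 m).
It fails at once if the small hand screw is dropped or thrown into the tray (faster than 0.7 m/s, a fall of about 25 mm, while low over the tray) (linear speed of hs_small above 0.7 m/s and horizontal distance between hs_small_center and tray_bay below 0.12 m and z of hs_small_center in the frame of tray below 0.05 m).
It also fails if it takes over 72 s, if anything falls off the work surface, if the arm or the gripper's body presses on something with over 40 N, if the wrist force passes 120 N, or if a joint passes its speed limit or range.

## Working session

There is one attempt and no reset: what is moved stays moved. The work goes in short steps, each a Python script; the robot and the scene stay as the last script left them, time stands still between calls to the robot, and variables do not carry over. Pictures are saved under pics/ and viewed, and the job is handed in when it is done.

```bash
mkdir -p pics; ls
python3 - <<'E'
from workcell import bot
import cv2,numpy as np
for n in ["scene","top","wrist"]:
    c=bot.read_camera(n); cv2.imwrite(f"pics/{n}0.png",c["pixels"])
    R=np.array(c["R"]);print(n,c["fx"],c["cx"],c["cy"],np.round(-R.T@np.array(c["t"]),3),np.round(R[2],3))
print(bot.current_clock(),bot.current_tool_rot(),bot.current_opening())
E
```

```text
pics
scene 397.50148493903725 259.25473929731925 195.86617190278938 [1.008 0.764 1.017] [-0.354 -0.594 -0.722]
top 413.49357657012513 263.5485956173649 194.24089755184062 [ 0.44  -0.027  1.585] [ 0.088  0.008 -0.996]
wrist 271.26318899077256 258.8368100722806 190.35067654774997 [0.163 0.554 0.384] [ 0.222 -0.096 -0.97 ]
0.15 [ 2.61967285e+00  1.73314215e+00 -2.13058901e-03] 0.9960923826185372
```

View pics/scene0.png

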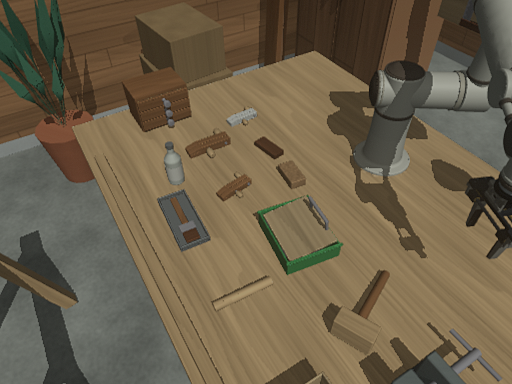

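View pics/top0.png

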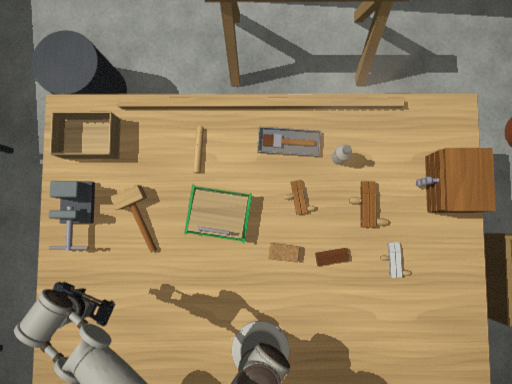

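View pics/wrist0.png

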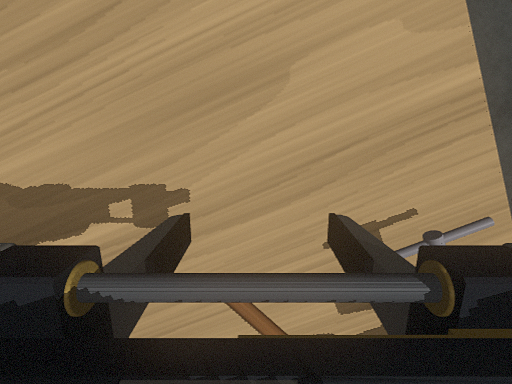

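The top view shows the tray at (218,213) with its bar at (213,231). The small hand screw is at (299,198), the larger one at (369,204) and the white look-alike at (396,260). Next I'll take enlarged crops and measure.

```bash
cat > h.py <<'E'
from workcell import bot
import cv2,numpy as np
from scipy.spatial.transform import Rotation as Ro
def cam(n): 
    c=bot.read_camera(n); c["R"]=np.array(c["R"]);c["t"]=np.array(c["t"]);return c
def ray(c,u,v,z):
    o=-c["R"].T@c["t"]; d=c["R"].T@np.array([(u-c["cx"])/c["fx"],(v-c["cy"])/c["fy"],1]); return o+d*(z-o[2])/d[2]
def proj(c,X):
    p=c["R"]@np.array(X)+c["t"]; return np.array([c["fx"]*p[0]/p[2]+c["cx"],c["fy"]*p[1]/p[2]+c["cy"]])
def crop(c,x0,y0,x1,y1,k,f): cv2.imwrite("pics/"+f,cv2.resize(c["pixels"][y0:y1,x0:x1],None,fx=k,fy=k,interpolation=cv2.INTER_CUBIC))
E
python3 - <<'E'
from h import *
c=cam("top")
crop(c,175,165,325,275,5,"top_crop.png")
s=cam("scene"); crop(s,205,120,355,280,4,"scene_crop.png")
for n,cc in (("top",c),("scene",s)):
    hsv=cv2.cvtColor(cc["pixels"],cv2.COLOR_BGR2HSV)
    m=cv2.inRange(hsv,(50,90,40),(85,255,255))
    if n=="top": m[:, :170]=0
    else: m[:,:220]=0
    k,l,st,_=cv2.connectedComponentsWithStats(m)
    i=1+np.argmax(st[1:,4]); pts=cv2.findNonZero((l==i).astype(np.uint8)); print(n,st[i])
    r=cv2.minAreaRect(pts); b=cv2.boxPoints(r); print(r,b.tolist())
    if n=="top":
        w=np.array([ray(c,*p,0.06) for p in b]); print(w.round(4)); print(w.mean(0), [np.linalg.norm(w[i]-w[i-1]).round(4) for i in range(4)])
E
```

```text
top [185 185  67  58 435]
((217.7714080810547, 213.1907196044922), (60.81958770751953, 49.49626541137695), 8.530765533447266) [[184.02691650390625, 233.154052734375], [191.36920166015625, 184.20538330078125], [251.51589965820312, 193.22738647460938], [244.17361450195312, 242.17605590820312]]
[[0.4311 0.2772 0.06  ]
 [0.6123 0.253  0.06  ]
 [0.5785 0.0293 0.06  ]
 [0.3983 0.0557 0.06  ]]
[0.50502862 0.15380531 0.06      ] [np.float64(0.2239), np.float64(0.1827), np.float64(0.2262), np.float64(0.1822)]
scene [257 200  86  75 900]
((301.0701599121094, 231.30270385742188), (73.65724182128906, 63.02690887451172), 64.57312774658203) [[256.7966003417969, 211.5720977783203], [313.7183532714844, 184.5109405517578], [345.3437194824219, 251.03330993652344], [288.4219665527344, 278.094482421875]]
```

View pics/top_crop.png

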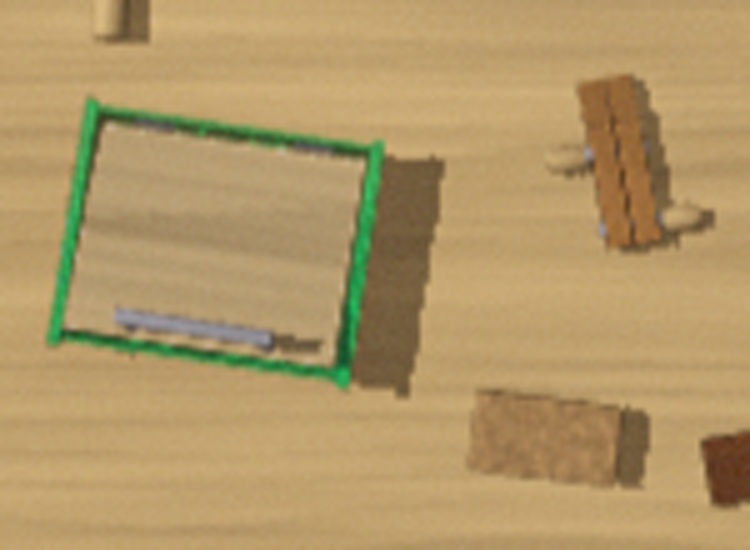

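View pics/scene_crop.png

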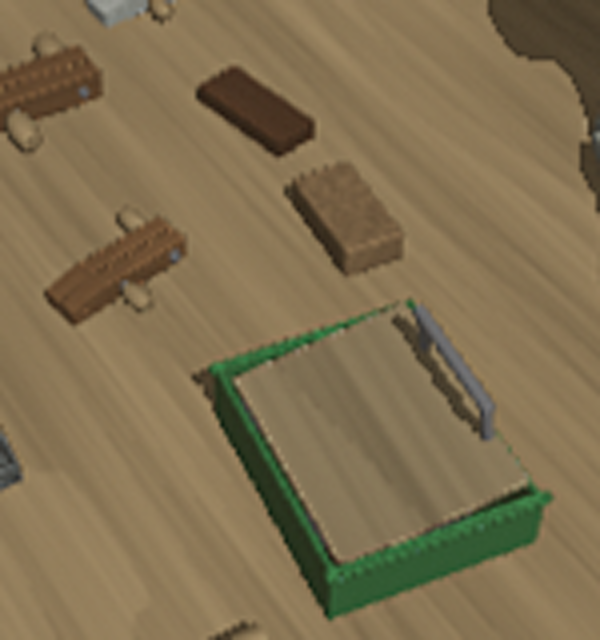

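```bash
cat > tri.py <<'E'
from h import *
def tri(c1,p1,c2,p2):
    A=[];b=[]
    for c,p in((c1,p1),(c2,p2)):
        o=-c["R"].T@c["t"]; d=c["R"].T@np.array([(p[0]-c["cx"])/c["fx"],(p[1]-c["cy"])/c["fy"],1]); d/=np.linalg.norm(d)
        M=np.eye(3)-np.outer(d,d); A.append(M);b.append(M@o)
    X,res,_,_=np.linalg.lstsq(np.vstack(A),np.hstack(b),rcond=None); return X,np.sqrt(res.sum())
E
python3 - <<'E'
from tri import *
c=cam("top");s=cam("scene")
out={}
for n,cc,w in(("top",c,(190,205,245,245)),("scene",s,(300,185,335,240))):
    x0,y0,x1,y1=w; im=cc["pixels"][y0:y1,x0:x1]; hsv=cv2.cvtColor(im,cv2.COLOR_BGR2HSV)
    m=cv2.inRange(hsv,(100,20,60),(150,255,255))
    k,l,st,ce=cv2.connectedComponentsWithStats(m); print(n,st[1:].tolist())
    i=1+np.argmax(st[1:,4]); p=np.argwhere(l==i)[:,::-1]+[x0,y0]; r=cv2.minAreaRect(p.astype(np.float32)); print(r)
    q=p.astype(float); m0=q.mean(0); _,_,V=np.linalg.svd(q-m0); t=(q-m0)@V[0]; e=[m0+V[0]*t.min(),m0+V[0]*t.max()]; e.sort(key=lambda a:a[0]); print(m0,e); out[n]=(e[0],e[1],(e[0]+e[1])/2)
P=[tri(c,out["top"][i],s,out["scene"][i]) for i in range(3)]
# order check
P2=[tri(c,out["top"][i],s,out["scene"][1-i]) for i in range(2)]
print(P,P2)
print(np.linalg.norm(P[0][0]-P[1][0]))
E
```

```text
top []Traceback (most recent call last):
  File "<stdin>", line 8, in <module>
    return _wrapfunc(a, 'argmax', axis=axis, out=out, **kwds)
    return bound(*args, **kwds)
ValueError: attempt to get argmax of an empty sequence
```

```bash
cat >> h.py <<'E'
def down(yaw):  # tool x along yaw, z down
    x=np.array([np.cos(yaw),np.sin(yaw),0]);z=np.array([0,0,-1.]);return Ro.from_matrix(np.c_[x,np.cross(z,x),z]).as_rotvec()
E
python3 - <<'E'
from h import *
c=cam("top"); print(c["pixels"][229:232,205:214].tolist())
print("now",Ro.from_rotvec(bot.current_tool_rot()).as_matrix().round(2).tolist())
for y in(-.133,np.pi-.133):
  for p in([.40,.16,.35],[.50,.05,.40],[.62,.14,.18],[.433,.164,.07]):
    print(y,p,bot.inverse_kinematics(p,down(y)))
E
```

```text
[[[156, 151, 155], [155, 149, 153], [157, 152, 155], [154, 152, 152], [152, 148, 152], [152, 146, 148], [146, 142, 143], [144, 139, 144], [137, 135, 144]], [[127, 126, 133], [132, 129, 132], [137, 133, 138], [142, 135, 143], [145, 141, 146], [153, 145, 150], [156, 151, 154], [154, 149, 154], [152, 146, 149]], [[88, 116, 139], [91, 121, 141], [98, 122, 143], [105, 125, 142], [116, 132, 149], [127, 142, 153], [133, 142, 157], [132, 141, 148], [131, 129, 135]]]
now [[0.39, 0.92, -0.0], [0.92, -0.39, -0.0], [-0.0, -0.0, -1.0]]
-0.133 [0.4, 0.16, 0.35] [ 9.84713091e-02 -2.82432221e-01  1.75453890e+00 -4.44089210e-16
  1.66948597e+00  2.31471309e-01]
-0.133 [0.5, 0.05, 0.4] [-1.41265518e-01 -8.25657641e-02  1.48547788e+00 -4.44089210e-16
  1.73868054e+00 -8.26551837e-03]
-0.133 [0.62, 0.14, 0.18] [ 3.23071420e-02  3.38312257e-01  1.45229895e+00 -4.44089210e-16
  1.35098145e+00  1.65307142e-01]
-0.133 [0.433, 0.164, 0.07] [ 1.00118094e-01  3.88637037e-02  2.03330280e+00 -4.44089210e-16
  1.06942615e+00  2.33118094e-01]
3.008592653589793 [0.4, 0.16, 0.35] [ 9.84713091e-02 -2.82432221e-01  1.75453890e+00 -4.44089210e-16
  1.66948597e+00 -2.91012134e+00]
3.008592653589793 [0.5, 0.05, 0.4] None
3.008592653589793 [0.62, 0.14, 0.18] [ 3.23071420e-02  3.38312257e-01  1.45229895e+00 -4.44089210e-16
  1.35098145e+00 -2.97628551e+00]
3.008592653589793 [0.433, 0.164, 0.07] [ 1.00118094e-01  3.88637037e-02  2.03330280e+00 -4.44089210e-16
  1.06942615e+00 -2.90847456e+00]
```

Run:
```python
from h import *
bot.goto([.44,.08,.42],down(-.133))
c=cam("wrist"); cv2.imwrite("pics/w1.png",c["pixels"]); print(-c["R"].T@c["t"],c["R"][2],bot.current_clock())
```

```text
[0.45033892 0.14687756 0.58991729] [-0.03363235 -0.24109198 -0.96991934] 2.3917
```

View pics/w1.png

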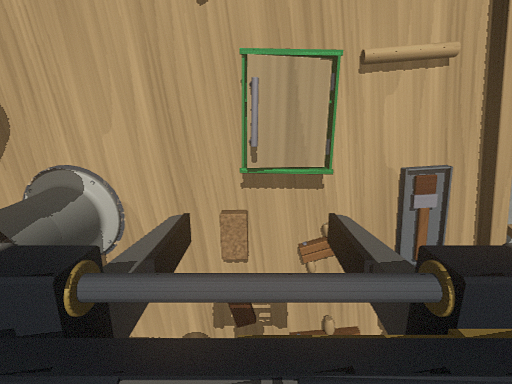

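The wrist view shows the tray from (242,50) to (342,173) and the bar at (255,78–147). The small hand screw at (316,248) is partly hidden by a finger.

Run:
```python
from tri import *
c=cam("top");s=cam("wrist")
def ends(cc,w,name):
    x0,y0,x1,y1=w; im=cc["pixels"][y0:y1,x0:x1].astype(int); 
    m=((im[...,2]-im[...,0])<18).astype(np.uint8)*(im.sum(2)>230)
    k,l,st,_=cv2.connectedComponentsWithStats(m.astype(np.uint8)); i=1+np.argmax(st[1:,4]); print(name,st[i])
    q=np.argwhere(l==i)[:,::-1]+np.array([x0,y0]).astype(float)
    m0=q.mean(0); _,_,V=np.linalg.svd(q-m0); t=(q-m0)@V[0]; return [m0+V[0]*t.min(),m0+V[0]*t.max()],m0
et,mt=ends(c,(192,220,240,240),"top"); ew,mw=ends(s,(246,70,270,160),"wrist")
et.sort(key=lambda a:a[0]); ew.sort(key=lambda a:a[1]) # +y first in both
print(et,ew)
P=[tri(c,et[i],s,ew[i]) for i in(0,1)]+[tri(c,mt,s,mw)]
for p in P: print(p[0].round(4),p[1])
print(np.linalg.norm(P[0][0]-P[1][0]))
hsv=cv2.cvtColor(s["pixels"],cv2.COLOR_BGR2HSV); m=cv2.inRange(hsv,(50,90,40),(85,255,255)); 
k,l,st,_=cv2.connectedComponentsWithStats(m); i=1+np.argmax(st[1:,4]); print(st[i])
h=cv2.convexHull(cv2.findNonZero((l==i).astype(np.uint8))); a=cv2.approxPolyDP(h,5,True)[:,0]; print(a.tolist())
w=np.array([ray(s,*p,.06) for p in a]); print(w.round(4), w.mean(0), [np.linalg.norm(w[i]-w[i-1]).round(4) for i in range(len(w))])
crop(s,200,30,380,330,2,"w1c.png")
```

```text
top [  0   0  48  20 958]
wrist [  4   7   8  70 434]
[array([191.97653638, 229.57538788]), array([239.02354739, 229.45825912])] [array([254.60558357,  76.97991047]), array([254.02635147, 146.01700141])]
[0.4459 0.1179 0.7812] 0.005399023044437852
[ 0.4371  0.0883 -0.1121] 0.011816535256412759
[ 0.4436  0.1692 -0.002 ] 0.0015876587835195173
0.8938012018061211
[ 239   48  104  126 1727]
[[342, 50], [332, 173], [240, 172], [239, 48]]
[[0.6124 0.2516 0.06  ]
 [0.5803 0.0315 0.06  ]
 [0.3998 0.0571 0.06  ]
 [0.4309 0.2787 0.06  ]] [0.5058463  0.15475675 0.06      ] [np.float64(0.1835), np.float64(0.2224), np.float64(0.1823), np.float64(0.2238)]
```

View pics/w1c.png

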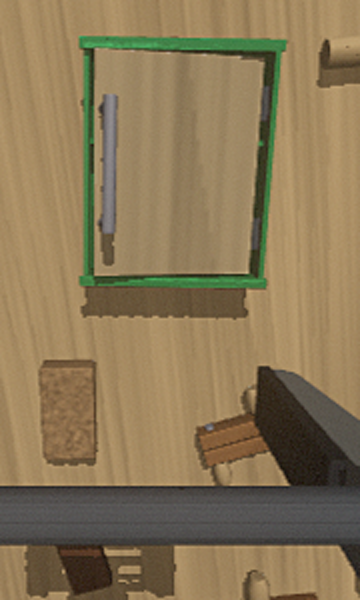

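Run:
```python
from tri import *
c=cam("top");s=cam("wrist")
yaw=-.14; R=np.array([[np.cos(yaw),-np.sin(yaw)],[np.sin(yaw),np.cos(yaw)]]); o=np.array([.5055,.1545])
im=c["pixels"][220:240,192:240].astype(int); m=((im[...,2]-im[...,0])<15)&(im.sum(2)>330)
k,l,st,_=cv2.connectedComponentsWithStats(m.astype(np.uint8)); print(st[1:].tolist()); i=1+np.argmax(st[1:,4])
q=np.argwhere(l==i)[:,::-1]+np.array([192.,220]); mt=q.mean(0); print(mt)
mw=np.array([254.3,111.5])
for phi in(0,.05,.1,.15,.2):
    a=phi+.276; z=.047+.158*np.sin(a); x=.08-.158*np.cos(a)
    W=ray(s,*mw,z);T=ray(c,*mt,z); L=np.linalg.norm(ray(s,254.6,76.5,z)-ray(s,254,146.5,z))
    print(phi,"exp",x,"wrist",R.T@(W[:2]-o),"top",R.T@(T[:2]-o),"len",L)
print(tri(c,mt,s,mw))
```

```text
[[0, 0, 48, 20, 606], [42, 0, 6, 9, 34]]
[214.35973597 229.85313531]
0 exp -0.07202020078478898 wrist [-0.06266415  0.00303131] top [-0.06273783 -0.00143062] len 0.11925522229547895
0.05 exp -0.0696782891293828 wrist [-0.06252632  0.00275453] top [-0.06262176 -0.00237877] len 0.11745585726853833
0.1 exp -0.06696225970209922 wrist [-0.0623908   0.00248238] top [-0.06250763 -0.00331102] len 0.11568665839289367
0.15 exp -0.06387890116202573 wrist [-0.06225793  0.00221556] top [-0.06239574 -0.00422504] len 0.11395204774435312
0.2 exp -0.0604359202997304 wrist [-0.06212804  0.00195472] top [-0.06228636 -0.00511856] len 0.11225636094617031
(array([0.44325684, 0.16818822, 0.03994507]), np.float64(5.0117652604613946e-05))
```

Run:
```python
from tri import *
s=cam("wrist");c=cam("scene");t=cam("top")
mw=np.array([254.3,111.5])
for p in([318.75,212.8],): print(tri(c,p,s,mw))
print(tri(c,[318.75,212.8],t,[213.9,230.6]))
for z in(.09,.1,.11,.12): print(z,proj(c,ray(s,*mw,z)))
x0,y0=300,185
crop(c,295,185,345,250,10,"sbar.png")
```

```text
(array([0.44291516, 0.16677063, 0.10058445]), np.float64(0.002200877352197824))
(array([0.43949863, 0.16359934, 0.09530287]), np.float64(0.001796608639607668))
0.09 [317.51223801 215.02665622]
0.1 [317.71556701 212.81647119]
0.11 [317.92125998 210.58058985]
0.12 [318.12935838 208.31856145]
```

View pics/sbar.png

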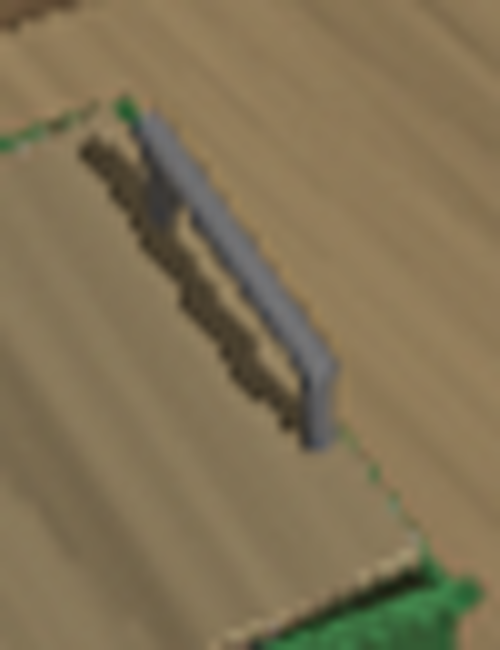

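```bash
cat >> h.py <<'E'
YAW=-.14; O=np.array([.5055,.1545])
def tw(x,y,z):
    c,s=np.cos(YAW),np.sin(YAW); return np.array([O[0]+c*x-s*y,O[1]+s*x+c*y,z])
def bar(phi,y=.002):
    a=phi+.2757; return tw(.08-.158*np.cos(a),y,.047+.158*np.sin(a))
E
python3 - <<'E'
from h import *
s=cam("wrist"); W=ray(s,254.3,111.5,.116); print(W,bar(.18))
d=np.array([0,0,-.019])
p=W+d
r=down(YAW)
print(bot.inverse_kinematics(p+[0,0,.06],r))
bot.goto(p+[0,0,.06],r)
c=cam("wrist"); cv2.imwrite("pics/w2.png",c["pixels"])
bot.line_to(p,r,.1)
print(bot.current_contact_force(),bot.current_ee_pos()-p)
bot.set_gripper(0,12)
print(bot.current_contact_force(),bot.current_opening(),bot.current_clock())
c=cam("wrist"); cv2.imwrite("pics/w3.png",c["pixels"])
E
```

```text
[0.44446042 0.16489889 0.116     ] [0.44450788 0.16511489 0.11653438]
[ 9.95706746e-02 -5.45166258e-02  1.93583721e+00 -4.44089210e-16
  1.26027207e+00  2.39570675e-01]
[0.38895999 0.5328557  0.19423284] [5.85440715e-04 1.51200986e-05 6.25322154e-04]
[-4.19574932  1.00173718  3.16671965] 0.12753263412644933 5.85
```

View pics/w3.png

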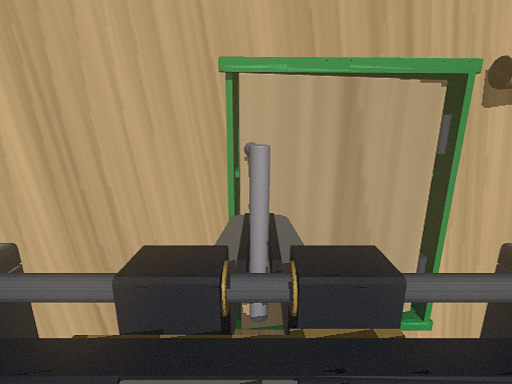

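The bar sits between the pads in this view, at (258,145–315), and the opening of 11.7 mm matches its 12 mm thickness. I'll swing it now.

Run:
```python
from h import *
r=down(YAW); d=np.array([0,0,-.019])
bot.set_gripper(0,25)
off=np.array([-.0002,0,0])
for k,phi in enumerate(np.arange(.28,1.66,.1)):
    bot.line_to(bar(phi)+d,r,.12)
    f=bot.current_contact_force(); print(round(phi,2),f.round(1),(bot.current_ee_pos()-bar(phi)-d).round(4),round(bot.current_clock(),2),round(bot.current_opening(),3))
    if np.linalg.norm(f)>35: print("stop");break
cv2.imwrite("pics/s4.png",cam("scene")["pixels"][100:330,180:440])
cv2.imwrite("pics/w4.png",cam("wrist")["pixels"])
```

```text
0.28 [-7.9  0.5  4.6] [-0.0014 -0.0001  0.0003] 6.4 0.12
0.38 [-10.5  -0.8   7.8] [-0.002  -0.      0.0004] 6.68 0.117
0.48 [-14.7  -1.1  12. ] [-0.0024 -0.      0.0009] 6.97 0.12
0.58 [-16.5  -1.4  17.7] [-0.0023 -0.0001  0.0018] 7.25 0.122
0.68 [-13.7  -1.2  15.8] [-0.0008 -0.0003  0.0027] 7.53 0.12
0.78 [-8.5 -3.6 14.9] [ 0.0007 -0.0006  0.0029] 7.82 0.121
0.88 [-4.7 -2.8 10.6] [ 0.0015 -0.0008  0.0029] 8.1 0.119
0.98 [-2.3 -3.6  7.7] [ 0.002  -0.0009  0.0026] 8.38 0.118
1.08 [-1.3 -3.1  6.5] [ 0.002  -0.001   0.0022] 8.67 0.122
1.18 [-1.  -3.5  5.5] [ 0.0018 -0.0009  0.0018] 8.95 0.12
1.28 [ 0.5 -3.   4.7] [ 0.0015 -0.001   0.0013] 9.23 0.125
1.38 [ 1.4 -5.5  5.2] [ 0.0011 -0.0009  0.0008] 9.52 0.123
1.48 [ 1.2 -5.7  4.7] [ 0.0006 -0.0008  0.0004] 9.8 0.124
1.58 [ 1.3 -5.4  2.7] [ 0.0002 -0.0007 -0.    ] 10.08 0.121
```

View pics/s4.png

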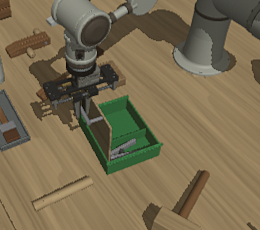

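View pics/w4.png

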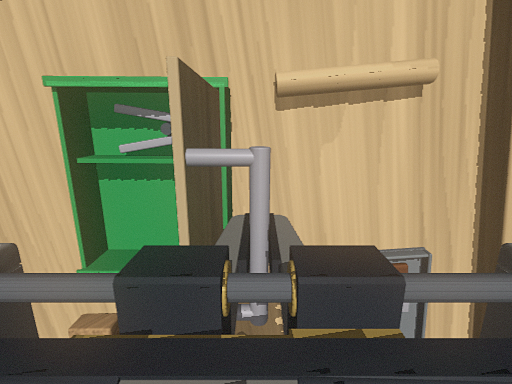

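The flap is upright, with its edge at (180,60–270) in the wrist view. The bays are visible and the clip is at (145,125). Next I'll release the bar and measure the hand screw.

Run:
```python
from h import *
print(bot.current_ee_pos())
bot.set_gripper(.34); p=bot.current_ee_pos(); print(bot.current_contact_force(),bot.current_opening())
bot.line_to(p+[0,0,.13],None,.2)
c=cam("top"); H=ray(c,299,198,.026); print(H)
yaw=.18+np.pi/2
# camera ends on near (-x) side; shift the TCP so that hs is in view ahead of fingers
bot.goto([H[0]-.02,H[1]-.03,.36],down(yaw))
bot.set_gripper(1.0)
c=cam("wrist"); cv2.imwrite("pics/w5.png",c["pixels"]); print(bot.current_clock(),proj(c,H)); 
cv2.imwrite("pics/t5.png",cam("top")["pixels"])
```

```text
[0.62897464 0.13844978 0.17968653]
[ 0.11569277  0.24362506 -0.29679647] 0.3423874650412406
[ 0.56339941 -0.14904614  0.026     ]
14.6583 [273.24505556 172.97403241]
```

View pics/w5.png

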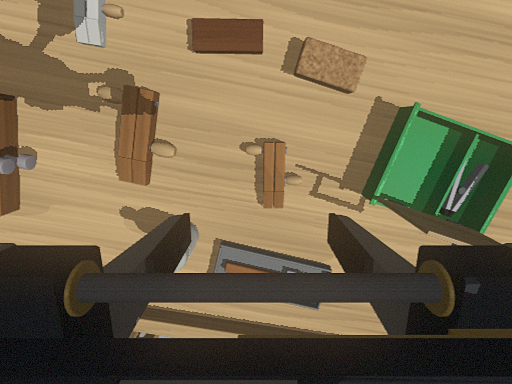

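View pics/t5.png

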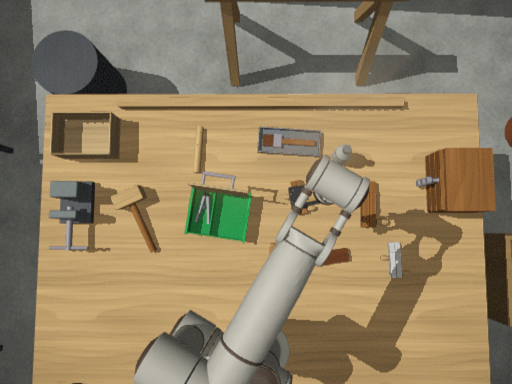

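Candidates in the wrist view: brown hand screw (274,173), larger brown hand screw (138,135) and white look-alike (90,20). The one at (274,173) fits, being brown and the shorter of the two brown ones. I'll confirm that in a crop and measure it.

Run:
```python
from h import *
c=cam("wrist"); crop(c,70,70,330,240,3,"w5c.png")
hsv=cv2.cvtColor(c["pixels"],cv2.COLOR_BGR2HSV); print(hsv[175,267].tolist(),hsv[175,280].tolist(),hsv[130,140].tolist(),hsv[220,300].tolist())
x0,y0,x1,y1=255,130,295,215
im=hsv[y0:y1,x0:x1]
m=cv2.inRange(im,(0,125,60),(14,255,255))
m=cv2.morphologyEx(m,cv2.MORPH_CLOSE,np.ones((3,3),np.uint8))
k,l,st,_=cv2.connectedComponentsWithStats(m); print(st[1:].tolist()); i=1+np.argmax(st[1:,4])
q=np.argwhere(l==i)[:,::-1].astype(np.float32)+[x0,y0]
r=cv2.minAreaRect(q.astype(np.float32)); b=cv2.boxPoints(r); print(r)
w=np.array([ray(c,*p,.026) for p in b]); print(w.round(4),w.mean(0),[np.linalg.norm(w[i]-w[i-1]).round(4) for i in range(4)])
v=c["pixels"].copy(); cv2.drawContours(v,[np.int32(b)],0,(255,0,255),1); cv2.imwrite("pics/w5b.png",cv2.resize(v[120:225,230:320],None,fx=5,fy=5,interpolation=cv2.INTER_NEAREST))
t=cam("top")
print("glue",ray(t,343,158,.05))
```

```text
[15, 136, 146] [15, 140, 146] [14, 141, 136] [18, 108, 173]
[[8, 12, 22, 66, 1097]]
((273.6874084472656, 174.50469970703125), (20.74351692199707, 65.20462799072266), 1.432096242904663)
[[ 0.6328 -0.1567  0.026 ]
 [ 0.5092 -0.1767  0.026 ]
 [ 0.5033 -0.1391  0.026 ]
 [ 0.6265 -0.1168  0.026 ]] [ 0.56794736 -0.14733785  0.026     ] [np.float64(0.0404), np.float64(0.1251), np.float64(0.0381), np.float64(0.1252)]
glue [ 0.71195795 -0.31320561  0.05      ]
```

View pics/w5c.png

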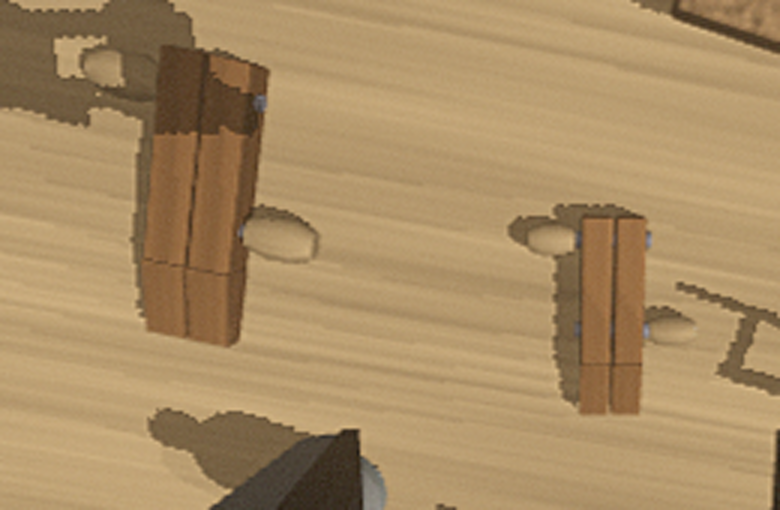

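View pics/w5b.png

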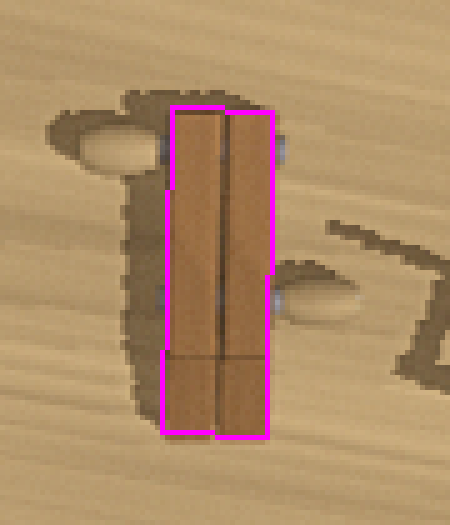

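Run:
```python
from h import *
c=cam("wrist"); y=.17; ax=np.array([np.cos(y),np.sin(y)]); ay=np.array([-ax[1],ax[0]]); C=np.array([.569,-.147])
for n,p in(("front",(291.5,180.2)),("rear",(254,149.6)),("rearstub",(286.2,150)),("frontstub",(262.5,180))):
    w=ray(c,*p,.013)[:2]-C; print(n,w@ax,w@ay)
g=C-.021*ax; P=np.r_[g,.003]
r=down(y+np.pi/2); bot.set_gripper(.72)
bot.goto(P+[0,0,.1],r)
w=cam("wrist"); crop(w,120,180,400,384,2,"w6.png")
```

```text
front 0.010366461220273687 0.035555915316245246
rear -0.048001047051209444 -0.03788176307481631
rearstub -0.04794003801561535 0.023146574334453718
frontstub 0.0106093252504168 -0.020920003710401473
```

View pics/w6.png

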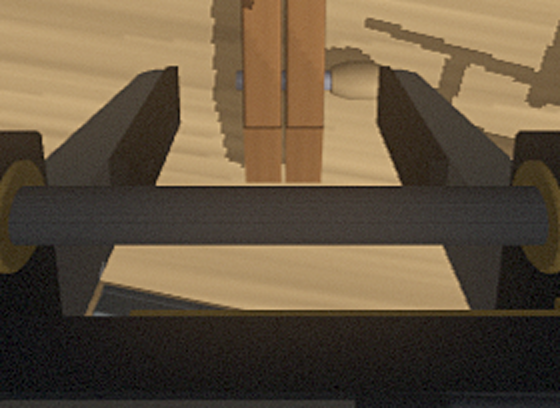

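The crop shows the fingers straddling the jaws, which sit at (245–325, 0–180), with the handles clear. The handles put the centre 2 mm further forward, so I'll correct for that and grip.

Run:
```python
from h import *
y=.17; ax=np.array([np.cos(y),np.sin(y)]); C=np.array([.571,-.1466]); P=np.r_[C-.021*ax,.003]
r=down(y+np.pi/2)
f0=bot.current_contact_force()
bot.line_to(P+[0,0,.03],r,.15); bot.line_to(P,r,.06)
print(f0,bot.current_contact_force(),bot.current_ee_pos()-P)
bot.set_gripper(0,35); print(bot.current_opening()*92,bot.current_contact_force(),bot.current_ee_pos()-P)
bot.line_to(P+[0,0,.17],r,.15)
print(bot.current_contact_force()-f0,bot.current_opening()*92,bot.current_clock())
w=cam("wrist"); cv2.imwrite("pics/w7.png",w["pixels"]); cv2.imwrite("pics/s7.png",cam("scene")["pixels"][60:300,130:400])
```

```text
[ 0.42325599 -0.04729235 -0.41115678] [-0.13864901 -0.74860429  0.31640324] [-5.07251653e-05  3.72011192e-05 -1.81329747e-04]
39.21787913191717 [-0.16403102  1.43113232  2.35350902] [8.46282517e-05 1.32737373e-04 2.36034101e-04]
[ 0.0490156  -0.1299701  -3.56964621] 39.54027877780822 19.525
```

View pics/w7.png

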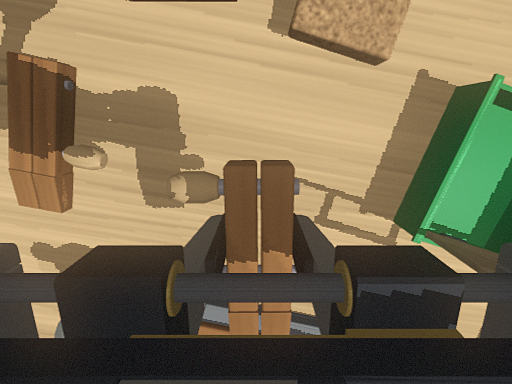

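View pics/s7.png

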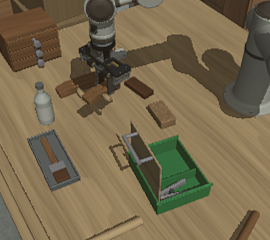

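The small hand screw is held symmetrically between the pads, with the jaws at (225–293, 160–310). The wrist force says about 0.36 kg. I'll carry it over at z=0.26, above the flap, and check before lowering.

Run:
```python
from h import *
p=bot.current_ee_pos()
bot.line_to([p[0],p[1],.26],None,.2)
r=down(YAW+np.pi/2)
T=tw(-.021,-.040,.26)
print(T,bot.inverse_kinematics(T,r)); 
bot.line_to(T,r,.2)
print(bot.current_ee_pos()-T, bot.current_clock())
w=cam("wrist"); cv2.imwrite("pics/w8.png",w["pixels"]); cv2.imwrite("pics/t8.png",cam("top")["pixels"][150:280,150:350])
s=cam("scene");crop(s,230,130,360,290,4,"s8.png")
v=w["pixels"].copy()
for q in(tw(-.084,.023,.04),tw(-.084,-.103,.06),tw(-.084,.103,.054),tw(-.084,-.103,.004),tw(-.084,.023,.004)):print(proj(w,q))
```

```text
[0.47912374 0.11782177 0.26      ] [-0.0043399  -0.08553254  1.75810212  0.          1.46902307 -1.43513623]
[ 5.69750349e-05 -5.49981569e-04 -2.10374039e-04] 21.7417
[305.06999353 125.27452861]
[212.60178259 125.3355508 ]
[366.12351993 125.41350823]
[218.69246669 124.99964143]
[301.18903556 125.06369697]
```

View pics/w8.png

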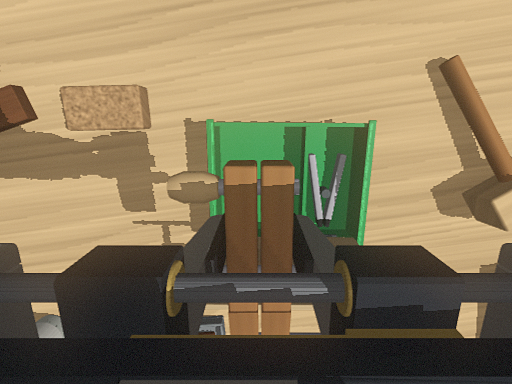

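View pics/s8.png

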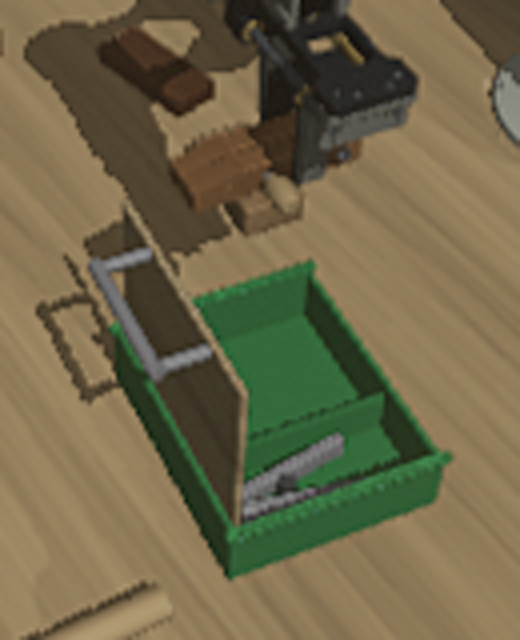

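Run:
```python
from h import *
w=cam("wrist"); v=w["pixels"].copy()
crop(w,195,110,385,250,4,"w8c.png")
im=cv2.imread("pics/w8c.png")
def pt(q,col):
    u=(proj(w,q)-[195,110]+.5)*4; cv2.circle(im,tuple(np.int32(u)),3,col,-1)
for x in(-.084,-.06,-.03):
    for y in(-.103,-.108,.103,.108): pt(tw(x,y,.06),(0,0,255))
    for y in(.023,.028): pt(tw(x,y,.04),(255,0,0))
    for y in(-.103,): pt(tw(x,y,.004),(0,255,255))
cv2.imwrite("pics/w8d.png",im)
```

```text
(no output)
```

View pics/w8d.png

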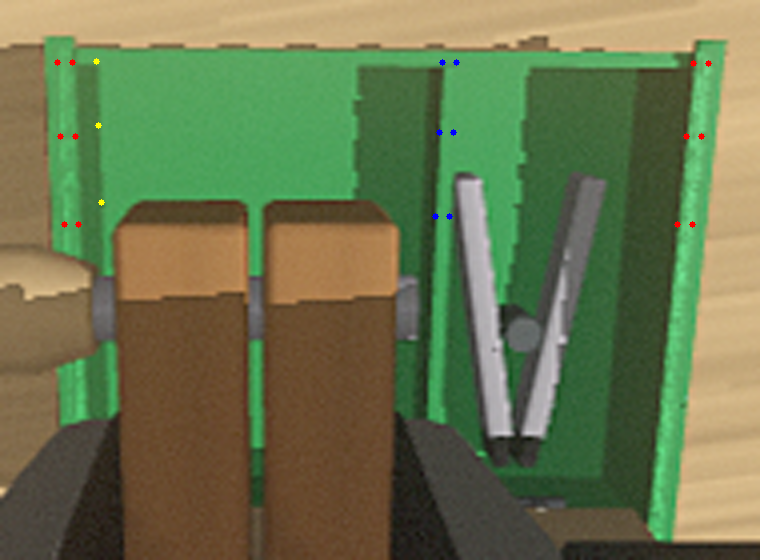

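The predicted wall points fall within 2 mm of the tray walls. I'll lower it now.

Run:
```python
from h import *
r=down(YAW+np.pi/2); T=tw(-.021,-.040,.26)
bot.line_to(T,r,.1); f0=bot.current_contact_force(); print(f0)
for z,v in((.09,.2),(.05,.12),(.02,.08),(.010,.04)):
    bot.line_to([T[0],T[1],z],r,v); f=bot.current_contact_force()-f0; print(z,f.round(2))
    if np.linalg.norm(f)>6: print("STOP");break
else:
    for z in(.009,.008,.007,.0062,.0055):
        bot.line_to([T[0],T[1],z],r,.02); f=bot.current_contact_force()-f0; print(z,f.round(2),bot.current_ee_pos()[2])
        if f[2]>1.5: break
print(bot.current_clock())
w=cam("wrist"); cv2.imwrite("pics/w9.png",w["pixels"])
```

```text
[-0.41566256  0.54138666 -2.28870794]
0.09 [ 1.53 -0.71 -1.35]
0.05 [ 0.9  -0.94 -0.25]
0.02 [-0.18 -0.61 -0.6 ]
0.01 [ 0.92  0.22 -0.32]
0.009 [ 0.82 -0.95 -1.28] 0.009076813357078346
0.008 [-0.19  0.2  -0.34] 0.007960697349364148
0.007 [ 0.2  -0.49  1.41] 0.00720942551260979
0.0062 [-3.39 -1.09  9.08] 0.007229679526248822
25.6
```

View pics/w9.png

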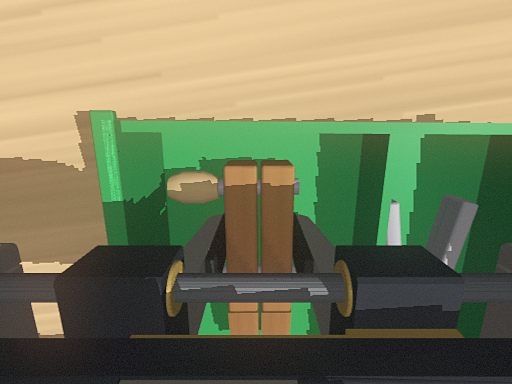

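The hand screw is in the bay and touching the floor at the expected height: contact at TCP z = 7.2 mm against 7 mm expected. I'll release it and rise.

Run:
```python
from h import *
r=down(YAW+np.pi/2); T=tw(-.021,-.040,.0071)
bot.line_to(T,r,.02)
bot.set_gripper(.62); print(bot.current_opening()*92,bot.current_contact_force())
bot.hold(.3)
bot.line_to([T[0],T[1],.06],r,.08); print(bot.current_contact_force())
bot.line_to([T[0],T[1],.30],r,.25); print(bot.current_contact_force(),bot.current_clock())
w=cam("wrist"); cv2.imwrite("pics/w10.png",w["pixels"]); cv2.imwrite("pics/t10.png",cam("top")["pixels"])
s=cam("scene");crop(s,230,150,360,290,4,"s10.png")
```

```text
57.10712222712458 [-0.19859377  0.04729869 -0.43429512]
[ 0.20494743 -0.31520072 -0.52825259]
[ 0.33236495 -0.37228278 -0.18167945] 28.5667
```

View pics/w10.png

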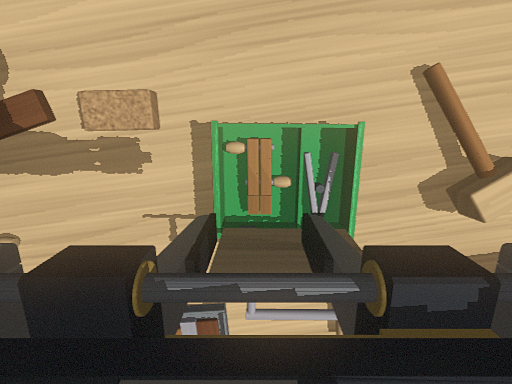

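View pics/s10.png

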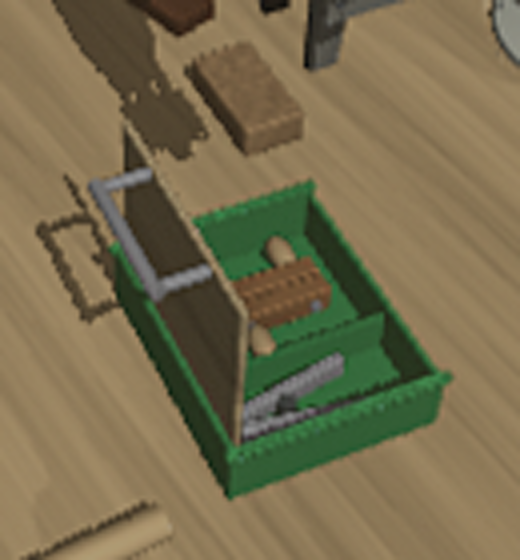

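The hand screw lies flat in the wide bay, with the jaws at about (260,176). The clip at (320,180) is undisturbed. I'll check the numbers, then regrasp the bar at its recorded pose.

Run:
```python
from h import *
w=cam("wrist"); R=np.array([[np.cos(YAW),-np.sin(YAW)],[np.sin(YAW),np.cos(YAW)]])
for p in((260,138),(260,215)): print(R.T@(ray(w,*p,.03)[:2]-O))
# bar check
for p in((252,314),(338,314)): print("bar",R.T@(ray(w,*p,.2)[:2]-O))
r=down(YAW); G=np.array([.62897,.13845,.17969])
bot.set_gripper(.34)
bot.goto([G[0],G[1],.31],r)
w=cam("wrist"); cv2.imwrite("pics/w11.png",w["pixels"]); print(bot.current_clock(),proj(w,bar(1.58)),proj(w,bar(1.58,.056)))
```

```text
[-0.06554424 -0.03945948]
[ 0.06344153 -0.03915727]
bar [ 0.12473239 -0.04877128]
bar [0.12453559 0.05004097]
30.7917 [257.71139029 186.40642291] [257.76884215 134.8049275 ]
```

View pics/w11.png

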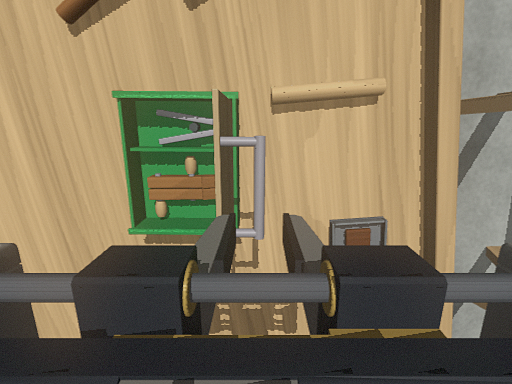

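Run:
```python
from h import *
r=down(YAW); G=np.array([.62897,.13845,.17969])
f0=bot.current_contact_force()
for z in(.215,.20,.19,G[2]):
    bot.line_to([G[0],G[1],z],r,.12); f=bot.current_contact_force()-f0; print(z,f.round(2))
    if np.linalg.norm(f)>6: raise SystemExit("touch")
bot.set_gripper(0,25); print(bot.current_opening()*92,bot.current_contact_force())
d=np.array([0,0,-.019])
for phi in np.r_[np.arange(1.48,.05,-.1),.04,.0]:
    bot.line_to(bar(phi)+d,r,.12)
    f=bot.current_contact_force(); print(round(phi,2),f.round(1),(bot.current_ee_pos()-bar(phi)-d).round(4),round(bot.current_clock(),2))
    if np.linalg.norm(f)>35: print("stop");break
s=cam("scene");crop(s,230,150,360,290,4,"s12.png"); cv2.imwrite("pics/w12.png",cam("wrist")["pixels"])
```

```text
0.215 [-0.03  0.3   0.14]
0.2 [-0.21 -0.08 -0.13]
0.19 [-0.71  0.98 -0.18]
0.17969 [-0.67  0.63  0.39]
10.975972151266769 [-0.55546023  0.09339844  0.84170208]
1.48 [ 0.3 -2.5  4.1] [ 0.0002 -0.0004  0.0009] 33.23
1.38 [-1.  -2.2  6.1] [ 0.0004 -0.0002  0.001 ] 33.51
1.28 [-1.2 -2.1  6.6] [0.0001 0.     0.0008] 33.79
1.18 [-1.7 -1.1  7.3] [-0.0005  0.0003  0.0004] 34.08
1.08 [-3.5 -0.4  5.9] [-0.0012  0.0005 -0.0001] 34.36
0.98 [-3.5  1.2  4.4] [-0.0013  0.0007 -0.0005] 34.64
0.88 [-2.9  2.7  3.2] [-0.0009  0.0007 -0.0006] 34.92
0.78 [-0.6  4.7 -0. ] [-0.0006  0.0006 -0.0006] 35.21
0.68 [ 0.   6.  -1.7] [-0.0005  0.0005 -0.0006] 35.49
0.58 [ 0.8  5.9 -1.3] [-0.0006  0.0005 -0.0009] 35.77
0.48 [ 1.6  5.5 -3.4] [-0.0007  0.0005 -0.0011] 36.06
0.38 [ 2.4  6.1 -2.3] [-0.0006  0.0004 -0.0012] 36.34
0.28 [ 3.   6.6 -3.1] [-0.0005  0.0003 -0.0012] 36.62
0.18 [ 3.9  5.5 -4.3] [-0.0002  0.0002 -0.0011] 36.91
0.08 [ 2.9  5.1 -3.2] [-0.0002  0.0001 -0.001 ] 37.19
0.04 [ 2.5  5.1 -2.5] [-0.0001  0.0001 -0.0009] 37.44
0.0 [ 3.2  4.5 -1.4] [-0.      0.     -0.0008] 37.69
```

View pics/s12.png

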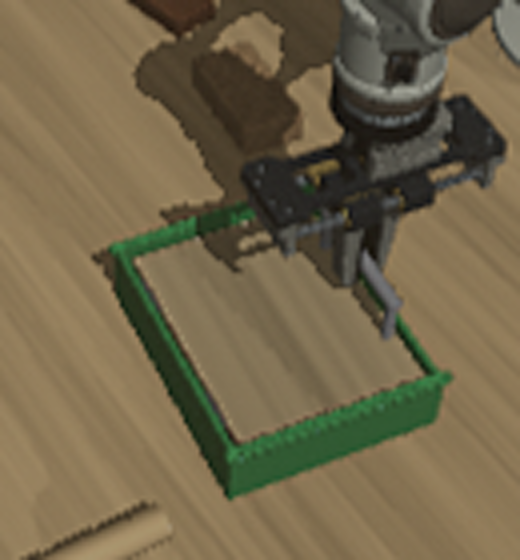

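The flap is almost down, with the bar at (380,290) in the crop. I'll press in 1 mm steps until it meets a stop.

Run:
```python
from h import *
r=down(YAW); b=bar(0)+[0,0,-.019]
for k in range(1,13):
    bot.line_to(b-[0,0,.001*k],r,.03); f=bot.current_contact_force(); print(k,f.round(1),bot.current_ee_pos()[2].round(4))
    if f[2]>14: break
```

```text
1 [-0.9  4.3  5.9] 0.0701
2 [-4.4  3.9 12.7] 0.0699
3 [-7.5  2.8 19.9] 0.0697
```

Run:
```python
from h import *
r=down(YAW); b=bar(0)+[0,0,-.019]
bot.line_to(b-[0,0,.001],r,.03)
bot.set_gripper(.45); bot.hold(.2); print(bot.current_contact_force())
bot.line_to(b+[0,0,.08],r,.12)
bot.goto([.44,.08,.42],down(-.133))
print(bot.current_contact_force(),bot.current_clock())
w=cam("wrist"); cv2.imwrite("pics/w13.png",w["pixels"]); t=cam("top");cv2.imwrite("pics/t13.png",t["pixels"])
s=cam("scene"); crop(s,230,150,360,290,4,"s13.png")
```

```text
[-0.2337069   0.37797968 -0.16084442]
[-0.22068537  0.07691466 -0.60492137] 41.5167
```

View pics/w13.png

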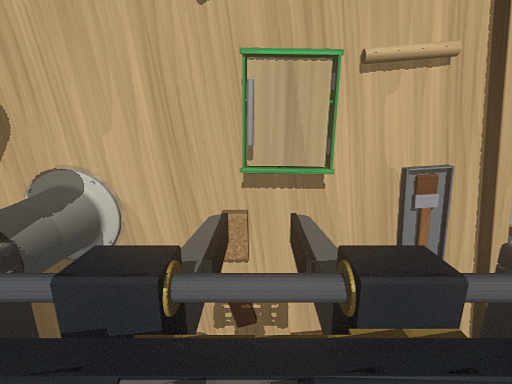

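View pics/s13.png

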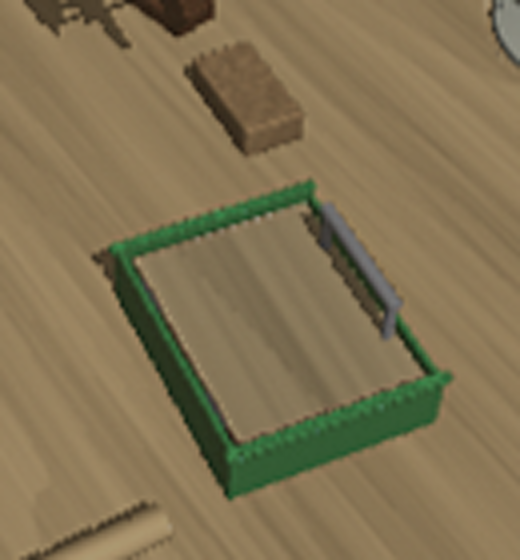

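View pics/t13.png

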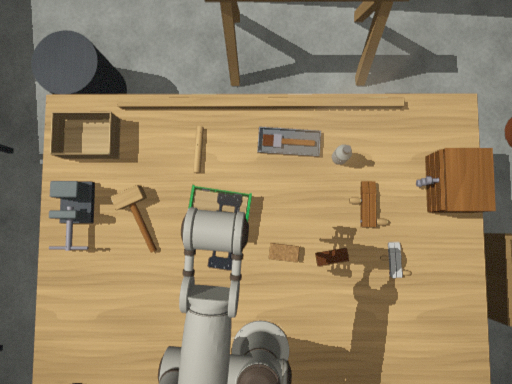

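The wrist view shows the bar moved outward to column 250 (254 at the start), and the scene view shows the flap level inside the walls. In the top view the other things are unmoved. One numeric check, then I'll hand in.

Run:
```python
from tri import *
w=cam("wrist");s=cam("scene");R=np.array([[np.cos(YAW),-np.sin(YAW)],[np.sin(YAW),np.cos(YAW)]])
im=w["pixels"][85:140,244:258].astype(int); m=((im[...,2]-im[...,0])<18)&(im.sum(2)>230); u=244+np.argwhere(m)[:,1].mean(); print(u,m.sum())
for z in(.09,.1): P=ray(w,u,112,z); print(z,R.T@(P[:2]-O),proj(s,P))
X,e=tri(s,[320.3,214.4],w,[u,112]); print(X,e,R.T@(X[:2]-O))
```

```text
248.98241758241758 455
0.09 [-0.07327906  0.00181171] [320.37678447 213.71397798]
0.1 [-0.07287808  0.00146483] [320.53652261 211.52884631]
[0.4331109  0.16661996 0.08682472] 5.742711988800919e-05 [-0.0733721   0.00189998]
```

The bar is at tray x = -73 mm and z ≈ 87 mm; shut would be -72 and 90, so the flap is shut.

Run:
```python
from workcell import bot
bot.job_done(); print(bot.current_clock())
```

```text
the job is handed in; nothing more can be done
the job is handed in; nothing more can be done
```

I lifted the flap upright by its bar, set the small hand screw down in the wide bay and folded the flap back down over it. I handed the job in at about 42 s of the 72 s allowed; no verdict was reported.

- **Hand screw:** after release, the pictures put it at tray x of about -1 mm and y of -39 mm, lying flat. The bay middle is at 0 and -40 mm. I lowered it until it touched the floor, so it was not dropped.
- **Flap:** it met a firm stop when I pressed it down. The last pictures put the bar at tray x of -73 mm and 87 mm high, where shut should give -72 and 90. The difference is about the error of the measurement.
- **Everything else:** nothing else looked moved in the last top picture. I judged that by eye, and the arm hid part of that view. The clip was in its place when last seen, before the flap was shut.
- **Checks that failed or disagreed:** the colour masks for the bar in the top picture failed. I took the starting flap angle (about 0.18 rad) from the wrist and scene pictures instead. The force while lifting peaked at about 24 N.

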